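Rehang the reagent cabinet door

TASK

The lift-off door of the small white reagent cabinet was taken off for cleaning and stands in the grey rack. Lift it out, lower both of its knuckles gently onto the two hinge pins of the cabinet with the door standing wide open until it is fully seated, then swing it shut against the seal and let go. Do not press, knock or drop the door hard on the cabinet, and leave everything else on the desk where it is.

Things in the scene. Friction and masses are not known exactly. Their poses are not given: they have to be found in the camera images.
- door: Lift-off door, loose, 0.17 to 0.28 kg, blue frame with clear pane; panel 128 wide x 12 thick x 130 high mm. Origin: on the axis of its two knuckles, level with the panel's lower edge; z up along that axis. Panel at x = -12 to -140, y = -6 to +6, z = 0 to 130; +y is the outer face. Starts upright in the rack (lean up to 0.04 rad), knuckles on the side away from the robot.
- door_grip (a point): Good grip point on the door: its solid top rail (z = 88 to 130 mm, 12 thick) at x = -45, z = 113 in the door's frame, 17 mm under its top edge, taken from above with the pads on the two faces. The centre of mass lies near x = -74, z = 68.
- knuckle_low (a point): Centre of the lower mouth of the lower knuckle, door frame z = 12 mm. Both knuckles are upright steel barrels, outer radius 9, bore radius 4.8, 18 high, open at both ends.
- knuckle_up (a point): Centre of the lower mouth of the upper knuckle, z = 90.5 mm in the door's frame.
- door_edge (a point): Middle of the door's free edge, at x = -140, y = 0, z = 120 mm in its frame. A small steel knob stands 13 mm out of the outer face near this edge, at x = -130, z = 70.
- cabinet: White reagent cabinet, fixed, 120 deep (x), 220 wide (y), 165 high mm; open front on its -x side (face at x = -60). Origin: centre of underside, on the desk. Left of the opening (+y) a steel hinge plate with two upright pins, bolted fast through level slots. Door wide open: axes parallel to the cabinet's. It shuts by turning +90 deg about z. Seated: door origin at z = 20.
- pin_low_nominal (a point): Tip of the lower pin if its plate were centred in the slots: x = -76, y = 80, z = 52 mm in the cabinet's frame. The real pins (both alike) stand up to 15 mm to either side of this in the cabinet's y; x and z are true. This reading does not follow them: look or feel. Brass pins, radius 4, 20 tall, the last 2 tapering to 3.4, on shoulders of radius 8.
- pin_up_nominal (a point): Likewise the tip of the upper pin, z = 130.5 mm, on the same upright axis as the lower one. Shoulders are 20 mm below the tips, at z = 32 and 110.5; the door comes to rest with the lower knuckle on the lower shoulder.
- seal (a point): Middle of the springy black seal strip on the closing side (-y) of the opening: its face stands at x = -69, y = -42 to -35, z = 30 to 140 mm in the cabinet's frame, 9 proud of the cabinet's front, and gives about 1 mm per 1.5 N, up to 4 mm. The shut door rests against it, with door_edge at about x = -76. The rest of the seal frame is 5 proud and reaches to y = +51.
- stand: Grey rack holding the door, fixed: foot 160 (x) x 90 (y) x 12 high mm, two pairs of aluminium pegs (10 thick, to 62 above the desk, 14 clear between them in y) at x = +42 and -45, panel along x. Origin: centre of underside. The standing door's origin is at about x = +76, y = 0, z = 12; lifting it 60 mm straight up clears the pegs.
- timer: Bystander: flat white timer, 58x64x19 mm, loose. Origin: centre of underside.
- beaker: Bystander: clear plastic beaker, 58 wide, 69 high mm, loose. Origin: centre of underside.
- sample_cup: Bystander: clear sample cup with yellow lid, 41 wide, 50 high mm, loose. Origin: centre of underside.
- reagent: Bystander: small white bottle with red cap, 40 wide, 83 high mm, loose. Origin: centre of underside.

How it is judged:
By the outcome, as a careful person would: the job done as asked, in the order asked, and still so for the second after the job is handed in, with the robot touching nothing.
It also fails if it takes over 67 s, if anything falls off the work surface, if the arm or the gripper's body presses on something with over 40 N, if the wrist force passes 120 N, or if a joint passes its speed limit or range.

ROBOT

A 6-joint arm with a two-finger parallel gripper is mounted at the origin on a cart in front of the work surface, level with it; the furniture and walls round the work are solid. World frame = base frame: x ahead of the robot, y to its left, z up, the work surface at z = 0. Lengths are in m, angles in rad, forces in N, time in s.
With the tool pointing down it reaches from about 0.25 to 0.775 m from the base axis. Payload 8.9 kg.
Tool frame: the origin (TCP) lies at the very end of the fingers, on their centre line; the grasp point (between the pads) lies 19 mm behind it (env.grip_point_offset is the z of the grasp point in the tool frame, in m); z points along the fingers, y is the direction in which the jaws open and shut (so a half turn about z gives the same grasp; the last joint's range is limited). The gripper opens to 85 mm and grips with 20 to 120 N. Pads are 22 mm wide; open, the fingers measure 114 mm over their backs; the gripper's body (76 mm by 85 mm) begins 54 mm behind the grasp point. The pads swing forward as they close: fully open they stand 13 mm farther back than shut.
Start: joints at [-1.396, 0.291, -0.153, 1.127, 0, 1.431], TCP at [0.162, -0.499, 0.231] pointing down, gripper open.
Joint ranges: [-2.52, 2.52], [-0.91, 1.74], [-1.3, 1.37], [-1.96, 2.02], [-1.52, 1.47], [-3.14, 3.14]. Speed limits (rad/s): [2.22, 2.22, 2.79, 3.14, 3.14, 3.14].

INTERFACE

Orientations are given as a unit quaternion [x, y, z, w].
In Python, from station import env gives the robot as it stands. The module is installed in compiled form; this text tells all that it offers.
- The arm moves only by the shell command python3 -m inch 'ROWS' [FORCE]. ROWS is JSON, a list of rows, each an object of numbers: "jaw": the finger opening in cm, from 0 to 8.54; "x", "y", "z": the shift along the tool's x, y, z in cm; "wx", "wy", "wz": the turn, a rotation vector about the tool's x, y, z in degrees. A call has 1 to 8 rows; each row shifts and turns the commanded pose from where the row before left it, along the tool's axes as they then stand; what a row does not reach is not made up. A row lasts 1/8 s, in which the tool goes at most 62.5 mm and 10.7 degrees, less where a joint would pass 70% of its speed; a pose out of reach is approached as far as the arm can. A call with a gripper value outside its range is refused whole. The fingers move at their own pace and stop on an object; FORCE is the grip in N (left out, the last holds). Time passes only in rows, so rows that do not move let the fingers close. It gives the time, the measured TCP pose, the force and the opening at its end, in the units of the state.
- env.observe(): the state, without advancing time (a new reading comes with each control period).
- env.read_camera(name): name is "scene" or "top" or "wrist"; returns a dict with "pixels" (480x640x3 uint8, red, green, blue), "depth" (480x640 float32, m along the optical axis (not along the pixel's ray), 0 where there is no reading), "intrinsics" (3x3 intrinsics, pixels), "D" ([k1, k2, p1, p2, k3] as OpenCV has them; the pictures are not rectified), "rvec" (rotation vector, rad) and "tvec" (3), from world to camera coordinates, as OpenCV has them. Camera axes: x right, y down, z forward; pixel columns grow to the right and rows downward; lengths in m; the calibration is good to about 2 mm. A picture is of the moment at which its call begins.
- env.sign_off(): hands the job in, once; it reports no verdict.
Trained networks look in a picture, given as the dict that the camera call returned (one of the last four; its "shot" number tells which), for a name from the list of things; names that differ only in an ending like _2 or _b are one class to them, and where a whole thing is asked for, a point or a joint stands for the part that bears it (a point fixed in the world has none). Each returns a list of dicts, best first, with "score" (0 to 1); they miss things now and then, are a little off and sometimes report something else, mostly with a low value. They report only what shows in the picture. A call takes as long as a camera call.
- env.trace(picture, thing): "mask" (480x640 bool, what is visible of it) and "location" ([column, row] in pixels, amid what is visible of it).
- env.tip_of(picture, thing): "location" ([column, row] in pixels: a listed point, or the origin of a listed thing).
The state is a dict: "clock": time; "joint_pos": joint angles; "joint_velocities": joint speeds; "tau": joint torques, N m; "position": TCP position; "eef_rot": TCP orientation; "force": force on the tool from outside, world axes, zero at the start; "ft_torque": the same for the moment, N m; "opening": finger opening in m.
Only numpy, scipy, OpenCV 4.12 (cv2) and the standard library are available. Lean on these libraries where they do the work, as an engineer would, in place of code of your own. Each camera call takes 0.05 s, during which the arm holds its last target. There are 200 camera calls.

## Working session

There is one attempt and no reset: what is moved stays moved. The work goes in short steps, Python scripts to look and compute and a shell command to move; the robot and the scene stay as the last step left them, time stands still between calls to the robot, and variables do not carry over. Pictures are saved under pics/ and viewed, about 8 in all and at most 12, crops included, and the job is handed in when it is done.

```bash
mkdir -p pics; cat > h.py <<'E'
import numpy as np, cv2
from station import env
from scipy.spatial.transform import Rotation as R
def world(p,uv,d=None,plane_z=None):
    """pixel -> world, by depth d or on plane z"""
    u=cv2.undistortPoints(np.array([[uv]],float),p["intrinsics"],np.array(p["D"],float))[0,0]
    Rm=cv2.Rodrigues(np.array(p["rvec"],float))[0]; t=np.array(p["tvec"],float).ravel()
    ray=np.array([u[0],u[1],1.])
    c=-Rm.T@t; r=Rm.T@ray
    if plane_z is not None: d=(plane_z-c[2])/r[2]
    return c+r*d
def proj(p,X):
    return cv2.projectPoints(np.array(X,float).reshape(-1,3),np.array(p["rvec"],float),np.array(p["tvec"],float),p["intrinsics"],np.array(p["D"],float))[0].reshape(-1,2)
def dep(p,uv,k=2):
    c,r=map(int,np.round(uv)); a=p["depth"][max(0,r-k):r+k+1,max(0,c-k):c+k+1]; a=a[a>0]
    return float(np.median(a)) if a.size else None
def cloud(p,mask):
    v,u=np.nonzero(mask&(p["depth"]>0)); d=p["depth"][v,u]
    n=cv2.undistortPoints(np.stack([u,v],1).astype(float)[:,None],p["intrinsics"],np.array(p["D"],float))[:,0]
    Rm=cv2.Rodrigues(np.array(p["rvec"],float))[0]; t=np.array(p["tvec"],float).ravel()
    P=np.c_[n,np.ones(len(n))]*d[:,None]
    return (P-t)@Rm
def save(p,name,crop=None,s=1):
    im=p["pixels"][:,:,::-1]
    if crop: im=im[crop[1]:crop[3],crop[0]:crop[2]]
    if s!=1: im=cv2.resize(im,None,fx=s,fy=s,interpolation=cv2.INTER_CUBIC)
    cv2.imwrite("pics/"+name+".png",im)
E
python3 - <<'E'
from h import *
np.set_printoptions(precision=4,suppress=True)
o=env.observe(); print({k:np.round(v,4) for k,v in o.items()}, env.grip_point_offset)
ims=[]
for n in("scene","top"):
    p=env.read_camera(n); ims.append(p["pixels"])
    for t in("door","door_grip","knuckle_up","door_edge","cabinet","pin_low_nominal","pin_up_nominal","seal","stand"):
        r=env.tip_of(p,t)
        for q in r[:1]:
            d=dep(p,q["location"]); print(n,t,round(q["score"],2),np.round(q["location"],1),None if d is None else world(p,q["location"],d))
im=np.hstack(ims)
cv2.imwrite("pics/a.png",ims[0][:,:,::-1]);cv2.imwrite("pics/b.png",ims[1][:,:,::-1])
E
```

```text
{'clock': np.float64(0.0), 'joint_pos': array([-1.3963,  0.2913, -0.1541,  1.1267,  0.    ,  1.4315]), 'joint_velocities': array([ 0.0001,  0.0001,  0.0009, -0.0001,  0.0002, -0.001 ]), 'tau': array([ -0.0001, -53.7148,  33.137 ,   0.0158,  -0.0003,   0.    ]), 'position': array([ 0.162 , -0.4989,  0.2307]), 'eef_rot': array([ 0.9877,  0.1563, -0.    , -0.0006]), 'force': array([-0.928 ,  0.1538,  0.8761]), 'ft_torque': array([ 0.0072,  0.0164, -0.0142]), 'opening': np.float64(0.085)} -0.0187
scene door 0.74 [380.2 280.1] [ 0.5079 -0.2161  0.0562]
scene door_grip 0.56 [370.7 257.4] [ 0.4745 -0.1991  0.1427]
scene knuckle_up 0.66 [379.3 254.5] [ 0.5152 -0.2066  0.1253]
scene door_edge 0.74 [360.  278.3] [ 0.4053 -0.1999  0.1336]
scene cabinet 0.79 [274.3 222.1] [0.6742 0.1653 0.0196]
scene pin_low_nominal 0.39 [473.9 340.5] [ 0.1354 -0.4711  0.3123]
scene pin_up_nominal 0.28 [475.2 340.5] [ 0.1355 -0.4729  0.313 ]
scene stand 0.72 [368.4 303.7] [ 0.4586 -0.2062  0.0171]
top door 0.66 [243.5 192. ] [0.62   0.1294 0.1359]
top door_grip 0.89 [373.7 242.5] [ 0.5004 -0.1933  0.1362]
top knuckle_up 0.81 [378.  226.5] [ 0.5418 -0.2066  0.1154]
top door_edge 0.87 [373.8 284.7] [ 0.3931 -0.2111  0.0114]
top cabinet 0.79 [235. 179.] [0.6473 0.1474 0.1648]
top pin_low_nominal 0.58 [201.8 203. ] [0.5943 0.2367 0.1102]
top pin_up_nominal 0.84 [199.5 202.4] [0.6026 0.254  0.0528]
top seal 0.86 [245.9 194.5] [0.6178 0.1264 0.1076]
top stand 0.9 [367.8 260.4] [ 0.4579 -0.1924  0.0268]
```

View pics/a.png

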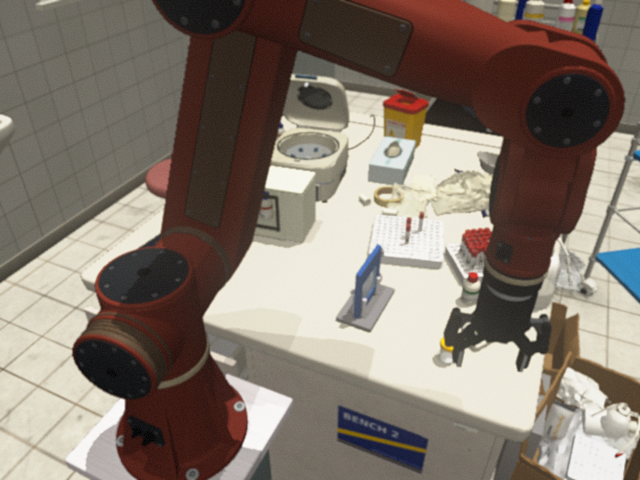

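View pics/b.png

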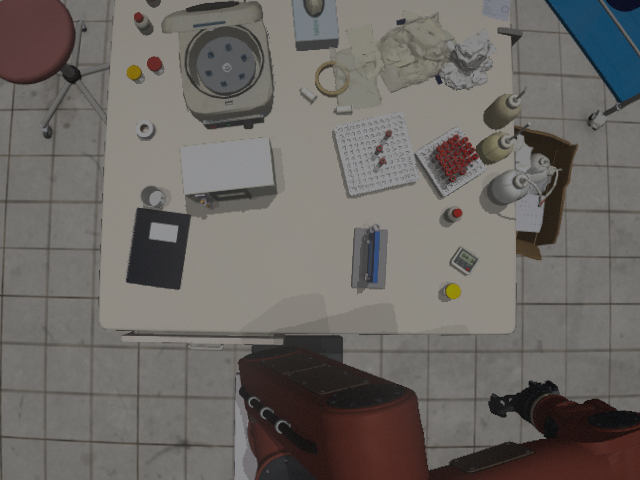

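Image 1 (scene) shows the door in its rack near (368,285), with the cabinet half hidden by the arm. Image 2 (top) shows the cabinet at (228,168) slightly turned, its hinge plate near (200,203), the beaker at (153,197), and the door in the rack at (375,255).

```bash
python3 - <<'E'
from h import *
np.set_printoptions(precision=4,suppress=True)
p=env.read_camera("top")
def rect(pts):
    (c,s,a)=cv2.minAreaRect((pts[:,:2]*1000).astype(np.float32)); return np.round(c,1),np.round(s,1),round(a,2)
for t,lo,hi in(("cabinet",.155,.175),("stand",.004,.03),("door",.10,.16)):
    r=env.trace(p,t)
    for q in r[:1]:
        c=cloud(p,q["mask"]); z=c[:,2]; k=(z>lo)&(z<hi)
        print(t,round(q["score"],2),q["location"],len(c),k.sum(),np.median(z[k]),rect(c[k]))
        # fallback: rectify mask contour on plane
        if t=="cabinet":
            np.save("cab.npy",c)
for t in("timer","beaker","sample_cup","reagent"):
    for q in env.tip_of(p,t)[:2]:
        d=dep(p,q["location"]); print(t,round(q["score"],2),np.round(q["location"]),world(p,q["location"],plane_z=0.0))
save(p,"c1",(130,110,410,310),2.8)
E
```

```text
cabinet 0.89 [224.8, 171.5] 5465 4458 0.16426539204977877 (array([681.1, 171.1]), array([123.5, 220.7]), 7.06)
stand 0.89 [364.7, 259.8] 1314 1262 0.011679239528309966 (array([ 464.1, -198.9]), array([ 93.1, 155.6]), 89.07)
door 0.82 [375.1, 255.9] 603 379 0.1397968117813784 (array([ 475.7, -199. ]), array([ 15.9, 144.5]), 88.57)
timer 0.9 [461. 259.] [ 0.4656 -0.4532  0.    ]
timer 0.66 [203. 204.] [0.6052 0.2559 0.    ]
beaker 0.84 [159. 198.] [0.6195 0.3774 0.    ]
sample_cup 0.79 [449. 292.] [ 0.3746 -0.4206  0.    ]
reagent 0.82 [450. 213.] [ 0.5906 -0.4224  0.    ]
reagent 0.71 [372. 282.] [ 0.4003 -0.2082  0.    ]
```

View pics/c1.png

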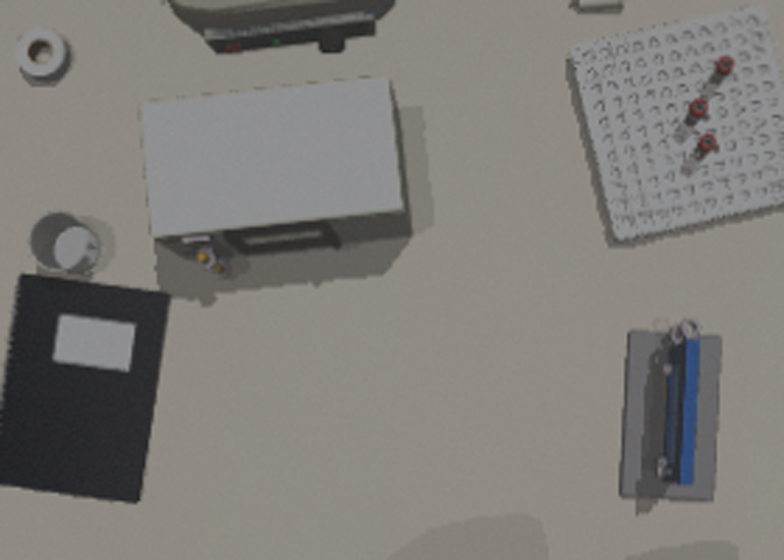

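Image 3 (crop of the top view) shows the upper pin tip at full-image px about (202.5,201.8) and the lower at (207,205.7). The door's rail runs almost along world x.

```bash
cat >> h.py <<'E'
def go(tgt,yaw=None):
    """print shift in tool axes (cm) and wz (deg) to TCP target xyz (m), tool-x yaw deg"""
    o=env.observe(); T=R.from_quat(o["eef_rot"]).as_matrix()
    cy=np.degrees(np.arctan2(T[1,0],T[0,0]))
    if yaw is not None:
        d=-(yaw-cy)
        Tn=T@R.from_rotvec([0,0,d],degrees=True).as_matrix()
        print("wz",round(d,2),"then shift",np.round(Tn.T@(np.array(tgt)-o["position"])*100,2))
    print("yaw",round(cy,2),"tilt",np.round(np.degrees(T[:2,2]),2),"shift now",np.round(T.T@(np.array(tgt)-o["position"])*100,2),"pos",np.round(o["position"],4),"F",np.round(o["force"],1),"open",round(float(o["opening"]),4),"t",round(float(o["clock"]),2))
E
python3 - <<'E'
from h import *
p=env.read_camera("top")
c=np.load("cab.npy");k=(c[:,2]>.155)&(c[:,2]<.175);q=c[k]
ce,s,a=cv2.minAreaRect((q[:,:2]*1000).astype(np.float32)); yaw=np.radians(a); M=np.array([[np.cos(yaw),-np.sin(yaw)],[np.sin(yaw),np.cos(yaw)]])
ce=np.array(ce)/1000
# front edge refine: for each y-slice max/min
L=(q[:,:2]-ce)@M
print("x range",np.percentile(L[:,0],[.5,99.5]),"y",np.percentile(L[:,1],[.5,99.5]))
for uv,z in(((202.5,201.8),.1305),((207,205.7),.052)):
    w=world(p,uv,plane_z=z); print("pin",w,"cab frame",(w[:2]-ce)@M)
print("nominal",ce+M@[-.076,.08])
go([.495,-.1995,.25],-1.2)
E
```

```text
x range [-0.06068169  0.0593536 ] y [-0.10928423  0.10792528]
pin [0.59485881 0.23114653 0.1305    ] cab frame [-0.07816481  0.07019389]
pin [0.59427418 0.23412981 0.052     ] cab frame [-0.07837831  0.0732264 ]
nominal [0.59580186 0.24114437]
wz 19.18 then shift [ 32.66 -30.68  -1.87]
yaw 17.98 tilt [-0. -0.] shift now [ 40.92 -18.25  -1.87] pos [ 0.1621 -0.4994  0.2313] F [ 1.   0.7 -0.1] open 0.0857 t 1.45
```

```bash
python3 -m inch '[{"wz":9.6,"z":-1},{"wz":9.6,"z":-0.9},{"x":4.1,"y":-3.8},{"x":4.1,"y":-3.8},{"x":4.1,"y":-3.8},{"x":4.1,"y":-3.8},{"x":4.1,"y":-3.8},{"x":4.1,"y":-3.8}]' 30; python3 -m inch '[{"x":4.0,"y":-3.9},{"x":4.0,"y":-3.9},{}]'; python3 - <<'E'
from h import *
np.set_printoptions(precision=4,suppress=True)
go([.495,-.1995,.25],-1.2)
p=env.read_camera("wrist"); save(p,"w1")
print("cam",-cv2.Rodrigues(np.array(p["rvec"],float))[0].T@np.array(p["tvec"],float).ravel())
for t in("door","door_grip","knuckle_up","knuckle_low","door_edge"):
    for q in env.tip_of(p,t)[:1]:
        d=dep(p,q["location"]); print(t,round(q["score"],2),np.round(q["location"],1),None if d is None else world(p,q["location"],d))
r=env.trace(p,"door")
for q in r[:1]:
    c=cloud(p,q["mask"]);k=(c[:,2]>.134)&(c[:,2]<.15); print(k.sum(),np.median(c[k],0),cv2.minAreaRect((c[k][:,:2]*1000).astype(np.float32)))
E
```

```text
wz 19.18 then shift [ 32.66 -30.68  -1.87]
yaw 17.98 tilt [-0. -0.] shift now [ 40.92 -18.25  -1.87] pos [ 0.1621 -0.4994  0.2313] F [ 1.   0.7 -0.1] open 0.0857 t 1.45
cam [ 0.2336 -0.4768  0.3727]validation failed for argument at $[0]...
validation failed for argument at $[0]...
```

View pics/w1.png

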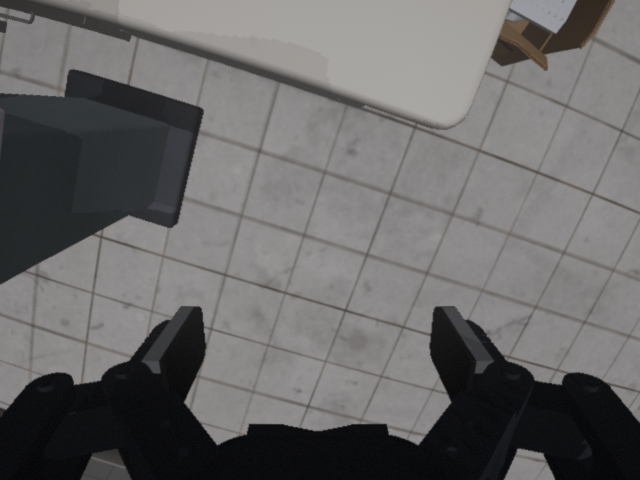

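Image 4 (wrist) shows only the desk edge and the floor: the move was refused, and the rows probably need every key.

```bash
python3 -m inch '[{"jaw":8.5,"x":0,"y":0,"z":-1,"wx":0,"wy":0,"wz":9.6},{"jaw":8.5,"x":0,"y":0,"z":-0.9,"wx":0,"wy":0,"wz":9.6},{"jaw":8.5,"x":4.1,"y":-3.8,"z":0,"wx":0,"wy":0,"wz":0},{"jaw":8.5,"x":4.1,"y":-3.8,"z":0,"wx":0,"wy":0,"wz":0},{"jaw":8.5,"x":4.1,"y":-3.8,"z":0,"wx":0,"wy":0,"wz":0},{"jaw":8.5,"x":4.1,"y":-3.8,"z":0,"wx":0,"wy":0,"wz":0},{"jaw":8.5,"x":4.1,"y":-3.8,"z":0,"wx":0,"wy":0,"wz":0},{"jaw":8.5,"x":4.1,"y":-3.8,"z":0,"wx":0,"wy":0,"wz":0}]' 30
```

```text
clock: 2.8
position: [0.4141, -0.2753, 0.2505]
eef_rot: [1.0, -0.011, 0.0, 0.0]
force: [0.4, -0.6, -0.0]
opening: 0.0852
```

```bash
python3 -m inch '[{"jaw":8.5,"x":4.0,"y":-3.8,"z":0,"wx":0,"wy":0,"wz":0},{"jaw":8.5,"x":4.0,"y":-3.7,"z":0,"wx":0,"wy":0,"wz":0},{"jaw":8.5,"x":0,"y":0,"z":0,"wx":0,"wy":0,"wz":0}]' >/dev/null; cat > door.py <<'E'
from h import *
np.set_printoptions(precision=4,suppress=True)
go([.495,-.1995,.25],-1.2)
p=env.read_camera("wrist")
for t in("door","door_grip","knuckle_up","knuckle_low","door_edge"):
    for q in env.tip_of(p,t)[:1]:
        d=dep(p,q["location"]); print(t,round(q["score"],2),np.round(q["location"],1),None if d is None else world(p,q["location"],d))
r=env.trace(p,"door")
for q in r[:1]:
    c=cloud(p,q["mask"]);k=(c[:,2]>.134)&(c[:,2]<.15); print(k.sum(),np.median(c[k],0),cv2.minAreaRect((c[k][:,:2]*1000).astype(np.float32)))
E
python3 door.py; python3 - <<'E'
from h import *
p=env.read_camera("wrist"); save(p,"w2")
E
```

```text
wz 0.24 then shift [-0.15 -0.13  0.01]
yaw -0.96 tilt [0.02 0.03] shift now [-0.15 -0.13  0.01] pos [ 0.4965 -0.2009  0.2501] F [-0.6 -0.8  0.6] open 0.0851 t 3.17
door 0.72 [315.6 147. ] [ 0.5529 -0.2012  0.109 ]
door_grip 0.73 [313.5 222.8] [ 0.506  -0.1991  0.1409]
knuckle_up 0.18 [315.3 149.1] [ 0.5522 -0.201   0.1186]
knuckle_low 0.76 [320.2 151.3] [ 0.5507 -0.2043  0.1191]
door_edge 0.84 [312.4 351.4] [ 0.4077 -0.1963  0.1406]
2945 [ 0.4757 -0.1985  0.1407] ((468.2610778808594, -198.29554748535156), (12.036787986755371, 127.88980865478516), 87.64692687988281)
```

View pics/w2.png

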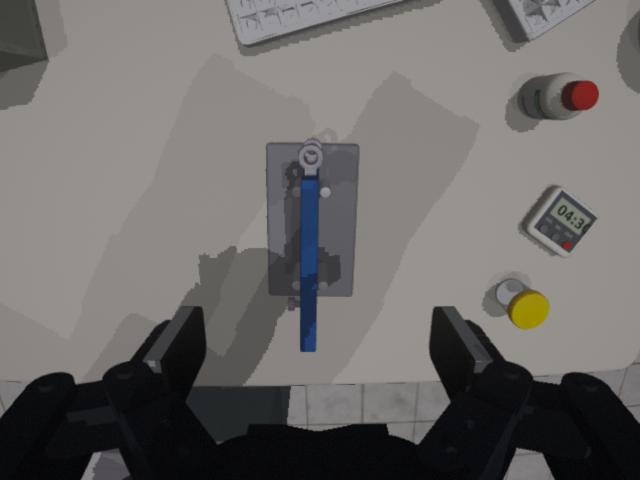

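Image 5 (wrist) shows the rail running from (311,180) to (308,350) between the pads and the knuckle at (311,157). The knob side is image-left (world +y), and the path down is clear.

```bash
python3 -m inch '[{"jaw":6,"x":0.25,"y":-0.12,"z":4,"wx":0,"wy":0,"wz":1.4},{"jaw":5,"x":0,"y":0,"z":4,"wx":0,"wy":0,"wz":0},{"jaw":4,"x":0,"y":0,"z":3,"wx":0,"wy":0,"wz":0},{"jaw":3.5,"x":0,"y":0,"z":2,"wx":0,"wy":0,"wz":0},{"jaw":3,"x":0,"y":0,"z":1.3,"wx":0,"wy":0,"wz":0},{"jaw":2.5,"x":0,"y":0,"z":0,"wx":0,"wy":0,"wz":0}]' 60; python3 - <<'E'
from h import *
go([.4992,-.1996,.107],-2.35)
E
```

```text
clock: 4.32
position: [0.4964, -0.2023, 0.1069]
eef_rot: [1.0, -0.023, -0.0, -0.0]
force: [-1.2, -0.1, 0.4]
opening: 0.0251
wz -0.3 then shift [ 0.26 -0.28 -0.01]
yaw -2.65 tilt [-0.06  0.03] shift now [ 0.26 -0.28 -0.01] pos [ 0.4964 -0.2023  0.1069] F [-1.2 -0.1  0.4] open 0.0251 t 4.33
```

```bash
python3 -m inch '[{"jaw":2.5,"x":0.26,"y":-0.28,"z":0,"wx":0,"wy":0,"wz":0},{"jaw":1.8,"x":0,"y":0,"z":0,"wx":0,"wy":0,"wz":0},{"jaw":1.4,"x":0,"y":0,"z":0,"wx":0,"wy":0,"wz":0},{"jaw":1.0,"x":0,"y":0,"z":0,"wx":0,"wy":0,"wz":0},{"jaw":0.5,"x":0,"y":0,"z":0,"wx":0,"wy":0,"wz":0},{"jaw":0.5,"x":0,"y":0,"z":0,"wx":0,"wy":0,"wz":0}]' 60; python3 - <<'E'
from h import *
go([.4992,-.1996,.107],-2.35)
E
```

```text
clock: 5.08
position: [0.5001, -0.1995, 0.1078]
eef_rot: [1.0, -0.023, 0.001, -0.0]
force: [-0.2, 1.4, 5.8]
opening: 0.0111
wz -0.26 then shift [-0.09  0.01  0.08]
yaw -2.61 tilt [0.06 0.  ] shift now [-0.09  0.01  0.08] pos [ 0.5001 -0.1995  0.1078] F [-0.2  1.4  5.8] open 0.0111 t 5.08
```

```bash
python3 -m inch '[{"jaw":0.5,"x":0,"y":0,"z":-0.5,"wx":0,"wy":0,"wz":0},{"jaw":0.5,"x":0,"y":0,"z":-1.5,"wx":0,"wy":0,"wz":0},{"jaw":0.5,"x":0,"y":0,"z":-2,"wx":0,"wy":0,"wz":0},{"jaw":0.5,"x":0,"y":0,"z":-2,"wx":0,"wy":0,"wz":0},{"jaw":0.5,"x":0,"y":0,"z":-1.5,"wx":0,"wy":0,"wz":0},{"jaw":0.5,"x":-0.5,"y":-1.5,"z":0,"wx":0,"wy":0,"wz":0},{"jaw":0.5,"x":-1,"y":-3,"z":0,"wx":0,"wy":0,"wz":-2},{"jaw":0.5,"x":-1,"y":-4,"z":0,"wx":0,"wy":0,"wz":-3}]' 60; python3 - <<'E'
from h import *
go([.51,.20,.180],7)
p=env.read_camera("wrist"); save(p,"w3")
E
```

```text
clock: 6.08
position: [0.476, -0.1123, 0.1815]
eef_rot: [1.0, 0.021, -0.001, -0.0]
force: [0.1, 1.1, -2.5]
opening: 0.0113
wz -4.59 then shift [  7.18 -30.59   0.17]
yaw 2.41 tilt [-0.07  0.04] shift now [  4.71 -31.06   0.17] pos [ 0.476  -0.1123  0.1815] F [ 0.1  1.1 -2.5] open 0.0113 t 6.08
```

View pics/w3.png

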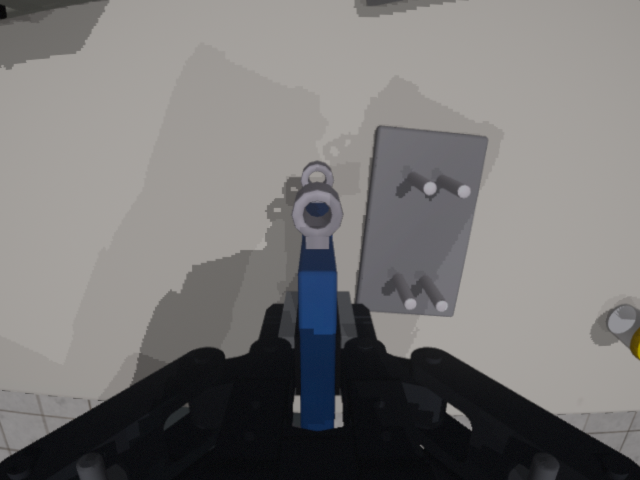

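Image 6 (wrist) shows the door held straight, with the upper knuckle ring at (317,212) and the lower at (317,177). The rack is empty on the right.

```bash
python3 -m inch '[{"jaw":0.5,"x":0,"y":-3,"z":0,"wx":0,"wy":0,"wz":-1.5},{"jaw":0.5,"x":0.5,"y":-4.5,"z":0,"wx":0,"wy":0,"wz":-1.5},{"jaw":0.5,"x":1,"y":-5,"z":0,"wx":0,"wy":0,"wz":-1.5},{"jaw":0.5,"x":1.5,"y":-5,"z":0,"wx":0,"wy":0,"wz":0},{"jaw":0.5,"x":1.5,"y":-5,"z":0,"wx":0,"wy":0,"wz":0},{"jaw":0.5,"x":1.5,"y":-5,"z":0,"wx":0,"wy":0,"wz":0},{"jaw":0.5,"x":0.5,"y":-2.5,"z":0,"wx":0,"wy":0,"wz":0},{"jaw":0.5,"x":0,"y":-1,"z":0,"wx":0,"wy":0,"wz":0}]' 60; python3 - <<'E'
from h import *
go([.51,.222,.180],7)
p=env.read_camera("wrist"); save(p,"w4")
import pickle; pickle.dump({k:p[k] for k in p},open("w4.pkl","wb"))
for t in("knuckle_up","knuckle_low","pin_up_nominal","pin_low_nominal","seal","cabinet"):
    for q in env.tip_of(p,t)[:1]: print(t,round(q["score"],2),np.round(q["location"],1))
E
```

```text
clock: 7.12
position: [0.5137, 0.1703, 0.1823]
eef_rot: [0.996, 0.084, -0.002, -0.014]
force: [-0.5, -0.3, -2.0]
opening: 0.0113
wz 2.66 then shift [ 0.26 -5.17  0.37]
yaw 9.66 tilt [-0.36  1.55] shift now [ 0.5  -5.15  0.37] pos [0.5137 0.1703 0.1823] F [-0.5 -0.3 -2. ] open 0.0113 t 7.12
knuckle_up 0.86 [314.4 204.9]
knuckle_low 0.95 [319.  175.8]
pin_up_nominal 0.79 [201.   78.1]
pin_low_nominal 0.8 [238.3  89.4]
seal 0.97 [432.2  80.4]
cabinet 0.35 [318.  202.5]
```

View pics/w4.png

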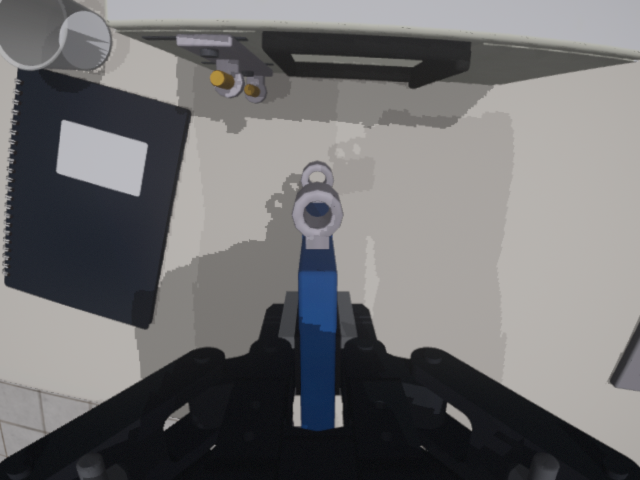

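Image 7 (wrist) shows the upper pin tip at (218,78), the lower at (251,90), and the knuckles at (317,212)/(317,177), so the grip has not slipped. The tool had not settled, so I'll shift over, settle and measure by code.

```bash
python3 -m inch '[{"jaw":0.5,"x":0,"y":-2,"z":0,"wx":0,"wy":0,"wz":2.6},{"jaw":0.5,"x":0,"y":-2,"z":0,"wx":0,"wy":0,"wz":0},{"jaw":0.5,"x":0,"y":-1,"z":0,"wx":0,"wy":0,"wz":0},{"jaw":0.5,"x":0,"y":0,"z":0,"wx":0,"wy":0,"wz":0},{"jaw":0.5,"x":0,"y":0,"z":0,"wx":0,"wy":0,"wz":0}]' 60
cat > pins.py <<'E'
from h import *
np.set_printoptions(precision=4,suppress=True)
go([.55,.227,.180],7)
p=env.read_camera("wrist"); o=env.observe()
hsv=cv2.cvtColor(p["pixels"],cv2.COLOR_RGB2HSV)
m=((hsv[...,0]>8)&(hsv[...,0]<28)&(hsv[...,1]>140)&(hsv[...,2]>70)).astype(np.uint8)
m[300:]=0
n,l,s,ce=cv2.connectedComponentsWithStats(m)
for i in range(1,n):
    if s[i,4]>25: print("brass",s[i],np.round(ce[i],1))
D=p["depth"]
c=cloud(p,np.ones(D.shape,bool)); v,u=np.nonzero(D>0)
k=(c[:,2]>.158)&(c[:,2]<.172)
q=c[k]; uu=u[k]; E=[]
for y in np.arange(.08,.27,.004):
    j=np.abs(q[:,1]-y)<.002
    if j.sum()>5: E.append((y,q[j,0].min()))
E=np.array(E)
if len(E)>8:
    f=np.polyfit(E[:,0],E[:,1],1); r=E[:,1]-np.polyval(f,E[:,0]); g=np.abs(r)<.003; f=np.polyfit(E[g,0],E[g,1],1)
    print("front edge yaw",-np.degrees(np.arctan(f[0])),"x at y=.2",np.polyval(f,.2),g.sum(),len(g),"res",r[g].std())
# knuckle ring circles
g=cv2.medianBlur(cv2.cvtColor(p["pixels"],cv2.COLOR_RGB2GRAY),3)
for (x0,y0,x1,y1,a,b,nm) in((280,185,355,245,18,32,"up"),(295,155,345,200,11,20,"low")):
    h=cv2.HoughCircles(g[y0:y1,x0:x1],cv2.HOUGH_GRADIENT,1.2,40,param1=100,param2=12,minRadius=a,maxRadius=b)
    if h is not None: print(nm,h[0][:2]+[x0,y0,0])
for t in("knuckle_up","knuckle_low","pin_up_nominal","pin_low_nominal"):
    for q in env.tip_of(p,t)[:1]: print(t,round(q["score"],2),np.round(q["location"],1))
import pickle; pickle.dump((p,o),open("last.pkl","wb"))
E
python3 pins.py; python3 -c "
from h import *;import pickle
p,o=pickle.load(open('last.pkl','rb'));save(p,'w5',(140,20,440,260),2.6)"
```

```text
clock: 8.1
position: [0.512, 0.1843, 0.1849]
eef_rot: [0.996, 0.088, -0.004, -0.029]
force: [0.0, 0.3, -3.2]
opening: 0.0112
wz 3.15 then shift [ 4.3  -3.74  0.68]
yaw 10.15 tilt [-0.7   3.26] shift now [ 4.5  -3.5   0.68] pos [0.512  0.1843 0.1849] F [ 0.   0.3 -3.2] open 0.0112 t 8.1
brass [246  72  15  15 171] [253.2  78.7]
brass [275  86   8   9  41] [278.9  90.7]Traceback (most recent call last):
  File "pins.py", line 20, in <module>
    f=np.polyfit(E[:,0],E[:,1],1); r=E[:,1]-np.polyval(f,E[:,0]); g=np.abs(r)<.003; f=np.polyfit(E[g,0],E[g,1],1)
                                                                                      ~~~~~~~~~~^^^^^^^^^^^^^^^^^
    raise TypeError("expected non-empty vector for x")
TypeError: expected non-empty vector for x
Traceback (most recent call last):
FileNotFoundError: [Errno 2] No such file or directory: 'last.pkl'
```

The tool is tilting and not following the moves, which suggests a joint limit. I'll check the joints.

```bash
python3 - <<'E'
from station import env
import numpy as np
o=env.observe(); print(np.round(o["joint_pos"],3),np.round(o["joint_velocities"],3),np.round(o["tau"],1),np.round(o["force"],1),np.round(o["ft_torque"],2))
E
```

```text
[ 0.176  0.353 -0.191  1.028  0.058  3.141] [-0.001  0.001  0.002  0.002  0.001  0.002] [  0.1 -57.8  32.7   0.1   0.3   0. ] [ 0.3 -0.2 -1.9] [-0.07 -0.04 -0.  ]
```

Joint 6 is at its limit (3.14), so this grip cannot hold the door wide open at the hinge. I need to turn the hand half a turn and regrip in the rack. First I'll use this clear camera view, at a larger yaw, to fix the pins in robot coordinates.

```bash
python3 -m inch '[{"jaw":0.5,"x":-0.5,"y":0,"z":0,"wx":0,"wy":0,"wz":-7},{"jaw":0.5,"x":0,"y":0,"z":0,"wx":0,"wy":0,"wz":-8},{"jaw":0.5,"x":0,"y":0,"z":0,"wx":0,"wy":0,"wz":0},{"jaw":0.5,"x":0,"y":0,"z":0,"wx":0,"wy":0,"wz":0}]' 60
python3 - <<'E'
from h import *
go([.5265,.2008,.165],25)
o=env.observe(); T=R.from_quat(o["eef_rot"]).as_matrix()
print(np.round(o["joint_pos"],3))
# rotation to make tool vertical with yaw 25, tool axes
y=np.radians(25); W=np.array([[np.cos(y),np.sin(y),0],[np.sin(y),-np.cos(y),0],[0,0,-1]])
print("rotvec",np.degrees(R.from_matrix(T.T@W).as_rotvec()))
E
```

```text
clock: 8.65
position: [0.5072, 0.1832, 0.1849]
eef_rot: [0.976, 0.216, 0.0, -0.029]
force: [-0.6, -0.6, -2.1]
opening: 0.0112
wz -0.08 then shift [ 2.47 -0.66  2.07]
yaw 24.92 tilt [-0.69  3.27] shift now [ 2.47 -0.66  2.07] pos [0.5072 0.1832 0.1849] F [-0.6 -0.6 -2.1] open 0.0112 t 8.65
[ 0.176  0.344 -0.204  1.024  0.058  2.882]
rotvec [-3.25861145 -0.75544788 -0.05368469]
```

```bash
python3 -m inch '[{"jaw":0.5,"x":0,"y":0,"z":0,"wx":-3.26,"wy":-0.76,"wz":0},{"jaw":0.5,"x":0,"y":0,"z":0,"wx":0,"wy":0,"wz":0},{"jaw":0.5,"x":1.2,"y":-0.3,"z":1,"wx":0,"wy":0,"wz":0},{"jaw":0.5,"x":1.2,"y":-0.3,"z":1,"wx":0,"wy":0,"wz":0},{"jaw":0.5,"x":0,"y":0,"z":0,"wx":0,"wy":0,"wz":0},{"jaw":0.5,"x":0,"y":0,"z":0,"wx":0,"wy":0,"wz":0}]' 60
sed -i 's/if len(E)>8:/if 0:/' pins.py; python3 pins.py; python3 -c "
from h import *;import pickle
p,o=pickle.load(open('last.pkl','rb'));print(o['joint_pos']);save(p,'w5',(170,20,470,245),2.66)"
```

```text
clock: 9.4
position: [0.5262, 0.1988, 0.1646]
eef_rot: [0.976, 0.217, -0.0, -0.0]
force: [0.9, -0.5, -1.4]
opening: 0.0109
wz 18.12 then shift [ 2.71 -2.51 -1.54]
yaw 25.12 tilt [-0.04 -0.01] shift now [ 3.35 -1.54 -1.54] pos [0.5262 0.1988 0.1646] F [ 0.9 -0.5 -1.4] open 0.0109 t 9.4
brass [306  98  16  16 203] [313.3 105.5]
up [[316.6 213.2  23.4]]
low [[314.8  179.6   19.28]]
knuckle_low 0.59 [320.3 177. ]
pin_up_nominal 0.61 [295.6 101.3]
[ 2.31154351e-01  4.05774655e-01 -1.65312322e-01  1.00007253e+00
  5.14436774e-05  2.93447919e+00]
```

View pics/w5.png

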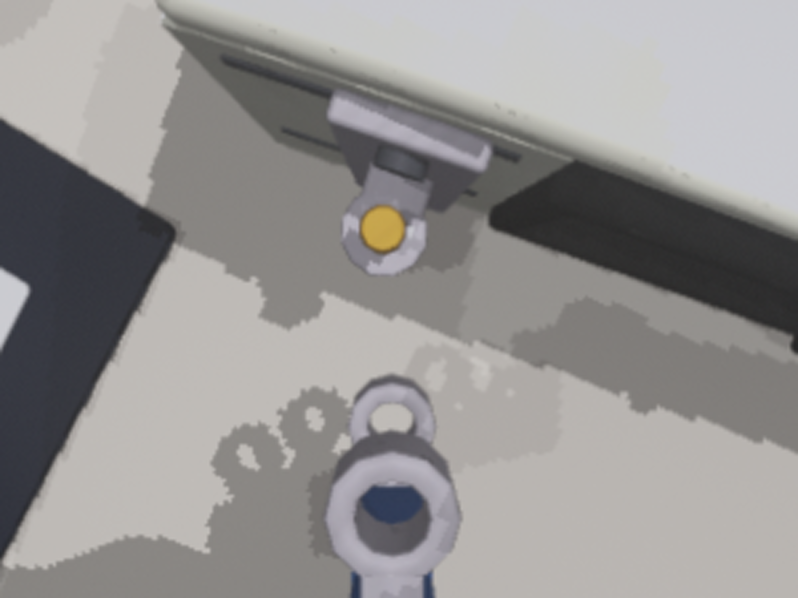

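Image 8 (wrist crop) shows the upper pin tip at full px (313.3,105.5) with its shoulder below it. The upper knuckle ring is centred at about (317.2,213.4) and the lower at (317.3,178.6). The joint angles now allow a tool yaw down to about 16°, roughly 10° short of exactly parallel.

```bash
python3 - <<'E'
from h import *; import pickle
np.set_printoptions(precision=4,suppress=True)
p,o=pickle.load(open('last.pkl','rb'))
P=o["position"]; T=R.from_quat(o["eef_rot"]).as_matrix(); oz=P[2]-.0958
print("TCP",P)
for nm,uv,z in(("upring",(317.2,213.4),oz+.1085),("lowring",(317.3,178.6),oz+.030),("pin",(313.3,105.5),.1305)):
    w=world(p,uv,plane_z=z); print(nm,w,"tool frame",T.T@(w-P), "depth pt", world(p,uv,dep(p,uv,1)))
# cabinet yaw from undistorted edge of top face, full-px points of front edge
a=world(p,(170+160/2.66,20+5/2.66),plane_z=.165);b=world(p,(170+798/2.66,20+238/2.66),plane_z=.165)
print("edge",a,b,"yaw",np.degrees(np.arctan2(-(a-b)[0],(a-b)[1])))
# pin size check: depth at pin
E
```

```text
TCP [0.5262 0.1988 0.1649]
upring [0.5667 0.217  0.1776] tool frame [ 0.0444  0.0006 -0.0127] depth pt [0.5548 0.2115 0.1227]
lowring [0.5669 0.217  0.0991] tool frame [0.0446 0.0007 0.0658] depth pt [ 0.5535  0.2107 -0.0016]
pin [0.5988 0.2339 0.1305] tool frame [ 0.0807 -0.001   0.0343] depth pt [0.5989 0.2339 0.1294]
edge [0.6109 0.2696 0.165 ] [0.6205 0.1833 0.165 ] yaw 6.377331403124141
```

```bash
python3 - <<'E'
from h import *
go([.5443,.2190,.1646],16)
E
python3 -m inch '[{"jaw":0.5,"x":0,"y":0,"z":0,"wx":0,"wy":0,"wz":4.5},{"jaw":0.5,"x":0,"y":0,"z":0,"wx":0,"wy":0,"wz":4.6},{"jaw":0.5,"x":1.2,"y":-0.7,"z":0,"wx":0,"wy":0,"wz":0},{"jaw":0.5,"x":1.0,"y":-0.7,"z":0,"wx":0,"wy":0,"wz":0},{"jaw":0.5,"x":0,"y":0,"z":0,"wx":0,"wy":0,"wz":0},{"jaw":0.5,"x":0,"y":0,"z":0,"wx":0,"wy":0,"wz":0},{"jaw":0.5,"x":0,"y":0,"z":0,"wx":0,"wy":0,"wz":0}]' 60
cat > fit.py <<'E'
from h import *; import pickle
np.set_printoptions(precision=4,suppress=True)
p=env.read_camera("wrist");o=env.observe()
go([.5559,.2223,.1646],16); print(np.round(o["joint_pos"],3))
P=o["position"]; T=R.from_quat(o["eef_rot"]).as_matrix()
hsv=cv2.cvtColor(p["pixels"],cv2.COLOR_RGB2HSV)
m=((hsv[...,0]>8)&(hsv[...,0]<28)&(hsv[...,1]>140)&(hsv[...,2]>70)).astype(np.uint8); m[250:]=0
n,l,s,ce=cv2.connectedComponentsWithStats(m)
for i in range(1,n):
    if s[i,4]>25:
        w=world(p,ce[i],plane_z=.1305); print("brass",s[i],np.round(ce[i],1),w,"minus knuckle, tool mm",(T.T@(w-P))[:2]*1000-[44.5,.65])
pickle.dump((p,o),open("last.pkl","wb"))
E
python3 fit.py
```

```text
wz 9.11 then shift [ 2.28 -1.44  0.06]
yaw 25.11 tilt [0.02 0.01] shift now [ 2.48 -1.06  0.06] pos [0.5263 0.1988 0.1652] F [-0.5  0.1 -2.5] open 0.0111 t 9.65
clock: 10.52
position: [0.5434, 0.2183, 0.1649]
eef_rot: [0.99, 0.139, -0.0, 0.0]
force: [0.1, 0.3, -2.2]
opening: 0.0111
wz 0.03 then shift [ 1.31 -0.04  0.03]
yaw 16.03 tilt [-0.01 -0.01] shift now [ 1.31 -0.04  0.03] pos [0.5434 0.2183 0.1649] F [ 0.2 -0.2 -1.8] open 0.0112 t 10.57
[ 0.257  0.448 -0.099  1.025 -0.     3.119]
brass [309 152  15  15 185] [316.2 158.9] [0.5992 0.2341 0.1305] minus knuckle, tool mm [13.5367 -0.4371]
```

```bash
python3 -m inch '[{"jaw":0.5,"x":0.65,"y":-0.02,"z":0,"wx":0,"wy":0,"wz":0},{"jaw":0.5,"x":0.7,"y":-0.02,"z":0,"wx":0,"wy":0,"wz":0},{"jaw":0.5,"x":0,"y":0,"z":0.8,"wx":0,"wy":0,"wz":0},{"jaw":0.5,"x":0,"y":0,"z":0.8,"wx":0,"wy":0,"wz":0},{"jaw":0.5,"x":0,"y":0,"z":0.6,"wx":0,"wy":0,"wz":0},{"jaw":0.5,"x":0,"y":0,"z":0,"wx":0,"wy":0,"wz":0},{"jaw":0.5,"x":0,"y":0,"z":0,"wx":0,"wy":0,"wz":0}]' 60; python3 fit.py; python3 -c "
from h import *;import pickle
p,o=pickle.load(open('last.pkl','rb'));save(p,'w6',(240,120,400,280),3.7)"
```

```text
clock: 11.45
position: [0.5565, 0.2225, 0.1431]
eef_rot: [0.99, 0.139, 0.0, -0.0]
force: [0.2, 0.0, -2.3]
opening: 0.0111
wz 0.02 then shift [-0.08  0.01 -2.14]
yaw 16.02 tilt [0.03 0.01] shift now [-0.08  0.01 -2.14] pos [0.5566 0.2226 0.1432] F [-0.2 -0.2 -1.4] open 0.0116 t 11.5
[ 0.258  0.489 -0.091  0.99  -0.     3.12 ]
brass [311 202  13   6  45] [316.8 203.9] [0.5974 0.2337 0.1305] minus knuckle, tool mm [-2.2558 -0.1288]
```

View pics/w6.png

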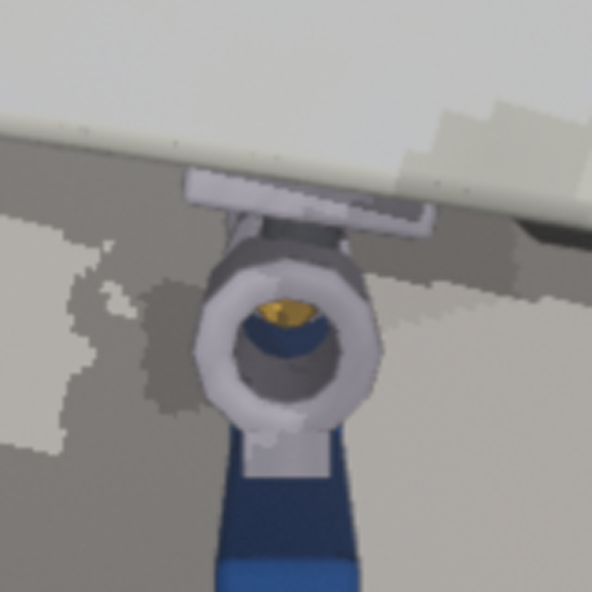

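Image 9 (crop) shows the pin tip through the upper bore: its column (287) matches the ring centre (288), and its near edge is at full px row about 208.

```bash
python3 - <<'E'
from h import *;import pickle
p,o=pickle.load(open('last.pkl','rb'));P=o["position"]; T=R.from_quat(o["eef_rot"]).as_matrix()
for uv in((317.5,207.6),(317.5,208.4),(317.5,209)):
    print((T.T@(world(p,uv,plane_z=.1305)-P))*1000)
for uv in((317.5,213.4+.5),(317.2,213.4)):
    print((T.T@(world(p,uv,plane_z=P[2]-.0958+.1085)-P))*1000)
E
python3 -m inch '[{"jaw":0.5,"x":0,"y":0,"z":0.3,"wx":0,"wy":0,"wz":0},{"jaw":0.5,"x":0,"y":0,"z":0.25,"wx":0,"wy":0,"wz":0},{"jaw":0.5,"x":0,"y":0,"z":0.15,"wx":0,"wy":0,"wz":0},{"jaw":0.5,"x":0,"y":0,"z":0.1,"wx":0,"wy":0,"wz":0},{"jaw":0.5,"x":0,"y":0,"z":0,"wx":0,"wy":0,"wz":0}]' 60
```

```text
[40.72536782  0.79263089 12.76175329]
[40.39693059  0.79266075 12.76157042]
[40.15035744  0.7926832  12.76143313]
[ 44.20826141   0.76234074 -12.67536536]
[ 44.38104901   0.66136508 -12.67527206]
clock: 12.12
position: [0.5565, 0.2225, 0.1349]
eef_rot: [0.99, 0.139, 0.0, 0.0]
force: [-0.1, -0.5, -2.1]
opening: 0.0114
```

```bash
python3 -m inch '[{"jaw":0.5,"x":0,"y":0,"z":0.08,"wx":0,"wy":0,"wz":0},{"jaw":0.5,"x":0,"y":0,"z":0.08,"wx":0,"wy":0,"wz":0},{"jaw":0.5,"x":0,"y":0,"z":0.08,"wx":0,"wy":0,"wz":0},{"jaw":0.5,"x":0,"y":0,"z":0,"wx":0,"wy":0,"wz":0}]' 60
```

```text
clock: 12.62
position: [0.5564, 0.2225, 0.1324]
eef_rot: [0.99, 0.139, -0.0, 0.0]
force: [-0.5, -0.3, -1.6]
opening: 0.0111
```

The knuckles are 3 mm onto the pins with no contact force. I'll continue down.

```bash
python3 -m inch '[{"jaw":0.5,"x":0,"y":0,"z":0.15,"wx":0,"wy":0,"wz":0},{"jaw":0.5,"x":0,"y":0,"z":0.2,"wx":0,"wy":0,"wz":0},{"jaw":0.5,"x":0,"y":0,"z":0.2,"wx":0,"wy":0,"wz":0},{"jaw":0.5,"x":0,"y":0,"z":0.15,"wx":0,"wy":0,"wz":0},{"jaw":0.5,"x":0,"y":0,"z":0,"wx":0,"wy":0,"wz":0}]' 60;python3 -m inch '[{"jaw":0.5,"x":0,"y":0,"z":0.2,"wx":0,"wy":0,"wz":0},{"jaw":0.5,"x":0,"y":0,"z":0.2,"wx":0,"wy":0,"wz":0},{"jaw":0.5,"x":0,"y":0,"z":0.12,"wx":0,"wy":0,"wz":0},{"jaw":0.5,"x":0,"y":0,"z":0.1,"wx":0,"wy":0,"wz":0},{"jaw":0.5,"x":0,"y":0,"z":0,"wx":0,"wy":0,"wz":0}]' 60
```

```text
clock: 13.25
position: [0.5564, 0.2225, 0.1254]
eef_rot: [0.99, 0.139, -0.0, 0.0]
force: [0.3, -0.1, -2.1]
opening: 0.0114
clock: 13.88
position: [0.5564, 0.2225, 0.1192]
eef_rot: [0.99, 0.139, -0.0, 0.0]
force: [-0.0, -0.6, -1.5]
opening: 0.0114
```

```bash
python3 -m inch '[{"jaw":0.5,"x":0,"y":0,"z":0.07,"wx":0,"wy":0,"wz":0},{"jaw":0.5,"x":0,"y":0,"z":0.06,"wx":0,"wy":0,"wz":0},{"jaw":0.5,"x":0,"y":0,"z":0.05,"wx":0,"wy":0,"wz":0},{"jaw":0.5,"x":0,"y":0,"z":0.05,"wx":0,"wy":0,"wz":0},{"jaw":0.5,"x":0,"y":0,"z":0,"wx":0,"wy":0,"wz":0}]' 60;python3 -m inch '[{"jaw":0.5,"x":0,"y":0,"z":0.03,"wx":0,"wy":0,"wz":0},{"jaw":0.5,"x":0,"y":0,"z":0.03,"wx":0,"wy":0,"wz":0},{"jaw":0.5,"x":0,"y":0,"z":0,"wx":0,"wy":0,"wz":0}]' 60
```

```text
clock: 14.5
position: [0.5564, 0.2225, 0.117]
eef_rot: [0.99, 0.139, -0.0, 0.0]
force: [0.4, -0.1, -2.1]
opening: 0.011
clock: 14.88
position: [0.5565, 0.2225, 0.1164]
eef_rot: [0.99, 0.139, 0.0, 0.0]
force: [-0.1, 0.3, -2.3]
opening: 0.0114
```

```bash
python3 -m inch '[{"jaw":0.5,"x":0,"y":0,"z":0.03,"wx":0,"wy":0,"wz":0},{"jaw":0.5,"x":0,"y":0,"z":0.03,"wx":0,"wy":0,"wz":0},{"jaw":0.5,"x":0,"y":0,"z":0,"wx":0,"wy":0,"wz":0}]' 60;python3 -m inch '[{"jaw":0.5,"x":0,"y":0,"z":0.03,"wx":0,"wy":0,"wz":0},{"jaw":0.5,"x":0,"y":0,"z":0.03,"wx":0,"wy":0,"wz":0},{"jaw":0.5,"x":0,"y":0,"z":0,"wx":0,"wy":0,"wz":0}]' 60
```

```text
clock: 15.25
position: [0.5565, 0.2225, 0.1159]
eef_rot: [0.99, 0.139, 0.0, 0.0]
force: [-0.5, 0.7, -1.6]
opening: 0.0112
clock: 15.62
position: [0.5565, 0.2225, 0.1158]
eef_rot: [0.99, 0.139, 0.0, 0.0]
force: [-3.2, -1.8, 5.7]
opening: 0.0112
```

The door is seated: contact force rose at exactly the expected height (TCP z 0.1158). I'll relieve the load, release and retreat upward.

```bash
python3 -m inch '[{"jaw":0.5,"x":0,"y":0,"z":-0.03,"wx":0,"wy":0,"wz":0},{"jaw":1.4,"x":0,"y":0,"z":0,"wx":0,"wy":0,"wz":0},{"jaw":2.0,"x":0,"y":0,"z":0,"wx":0,"wy":0,"wz":0},{"jaw":3.0,"x":0,"y":0,"z":0,"wx":0,"wy":0,"wz":0},{"jaw":4,"x":0,"y":0,"z":0,"wx":0,"wy":0,"wz":0},{"jaw":4,"x":0,"y":0,"z":-1,"wx":0,"wy":0,"wz":0},{"jaw":4,"x":0,"y":0,"z":-3,"wx":0,"wy":0,"wz":0},{"jaw":4,"x":0,"y":0,"z":-3,"wx":0,"wy":0,"wz":0}]' 60; python3 -m inch '[{"jaw":4,"x":0,"y":0,"z":-2.5,"wx":0,"wy":0,"wz":0},{"jaw":4,"x":-3,"y":0,"z":0,"wx":0,"wy":0,"wz":0},{"jaw":3,"x":-2,"y":0,"z":0,"wx":0,"wy":0,"wz":0},{"jaw":3,"x":0,"y":0,"z":0,"wx":0,"wy":0,"wz":0}]' 60
cat > push.py <<'E'
from h import *
H=np.array([.5985,.2340])
def c(th,r,clear=0,yaw=16.):
    d=-np.array([np.cos(th),np.sin(th)]); n=np.array([-np.sin(th),np.cos(th)])
    b=th+np.pi/2-np.radians(yaw)   # n direction in tool
    h=.011*abs(np.cos(b))+.0145*abs(np.sin(b))
    return H+r*d+(.006+h+clear)*n
E
python3 - <<'E'
from push import *
np.set_printoptions(precision=4,suppress=True)
p=env.read_camera("wrist"); save(p,"w7")
r=env.trace(p,"door")
for q in r[:1]:
    k=cloud(p,q["mask"]); k=k[(k[:,2]>.14)&(k[:,2]<.16)]; print(np.median(k,0),cv2.minAreaRect((k[:,:2]*1000).astype(np.float32)))
g=c(np.radians(16),.100,.02); print(g); go([*g,.21],16)
E
```

```text
clock: 16.62
position: [0.5565, 0.2225, 0.187]
eef_rot: [0.99, 0.139, 0.0, 0.0]
force: [0.2, 0.4, -0.7]
opening: 0.0394
clock: 17.12
position: [0.5078, 0.2086, 0.2115]
eef_rot: [0.99, 0.139, 0.0, -0.0]
force: [-0.0, -0.6, 0.8]
opening: 0.0302
[0.5333 0.2146 0.1469] ((524.152099609375, 212.1395263671875), (128.03907775878906, 12.045392036437988), 16.22197914123535)
[0.4912 0.2454]
wz 0.02 then shift [-0.73 -4.    0.12]
yaw 16.02 tilt [0.08 0.02] shift now [-0.72 -4.    0.12] pos [0.5092 0.2089 0.2112] F [-0.3  0.1  0.4] open 0.0298 t 17.23
```

View pics/w7.png

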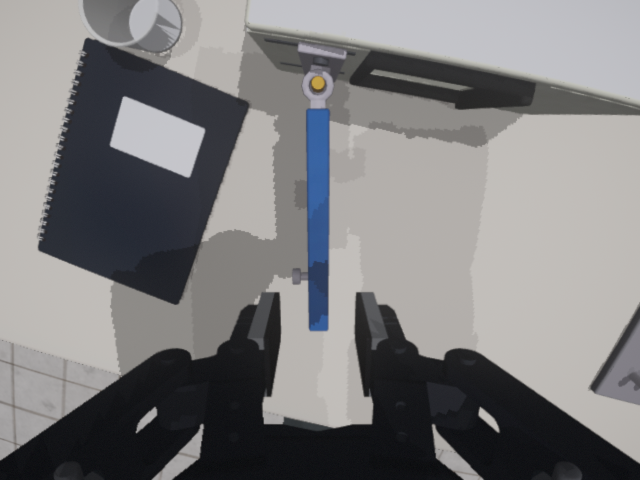

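Image 10 (wrist) shows the door seated, with the brass pin standing out of the upper knuckle at (318,83). The door is free at yaw 16.2°, about 10° short of fully parallel. I'll nudge it to exactly wide open with the inner pad first, then shut it from outside.

```bash
python3 -m inch '[{"jaw":3,"x":0,"y":0,"z":3.5,"wx":0,"wy":0,"wz":0},{"jaw":3,"x":0,"y":0,"z":3.5,"wx":0,"wy":0,"wz":0},{"jaw":3,"x":0,"y":-0.4,"z":1.6,"wx":0,"wy":0,"wz":0},{"jaw":3,"x":0,"y":-0.35,"z":0,"wx":0,"wy":0,"wz":0},{"jaw":3,"x":0,"y":-0.3,"z":0,"wx":0,"wy":0,"wz":0},{"jaw":3,"x":0,"y":-0.3,"z":0,"wx":0,"wy":0,"wz":0},{"jaw":3,"x":0,"y":-0.3,"z":0,"wx":0,"wy":0,"wz":0},{"jaw":3,"x":0,"y":-0.25,"z":0,"wx":0,"wy":0,"wz":0}]' 60; python3 -m inch '[{"jaw":3,"x":0,"y":-0.2,"z":0,"wx":0,"wy":0,"wz":0},{"jaw":3,"x":0,"y":-0.1,"z":0,"wx":0,"wy":0,"wz":0},{"jaw":3,"x":0,"y":0,"z":0,"wx":0,"wy":0,"wz":0}]' 60
cat > dooryaw.py <<'E'
from h import *
p=env.read_camera("wrist")
for q in env.trace(p,"door")[:1]:
    k=cloud(p,q["mask"]); k=k[(k[:,2]>.144)&(k[:,2]<.158)]; print("door",len(k),np.round(k.mean(0),4),cv2.minAreaRect((k[:,:2]*1000).astype(np.float32)))
go([.5,.2,.2],16)
E
python3 dooryaw.py
```

```text
clock: 18.23
position: [0.5043, 0.224, 0.1249]
eef_rot: [0.99, 0.142, 0.0, -0.001]
force: [-0.8, -1.0, -0.5]
opening: 0.0305
clock: 18.6
position: [0.5036, 0.2254, 0.1245]
eef_rot: [0.99, 0.143, -0.0, -0.002]
force: [1.1, 0.4, -0.2]
opening: 0.0297
door 11887 [0.5353 0.2229 0.1471] ((525.4207763671875, 220.74769592285156), (121.36769104003906, 12.491844177246094), 10.683789253234863)
wz 0.43 then shift [-1.04  2.31 -7.56]
yaw 16.43 tilt [-0.07  0.22] shift now [-1.06  2.3  -7.56] pos [0.5036 0.2253 0.1245] F [-0.3 -0.1 -0.8] open 0.0299 t 18.7
```

```bash
python3 -m inch '[{"jaw":3,"x":0,"y":0,"z":0,"wx":-0.2,"wy":0,"wz":-4},{"jaw":3,"x":0,"y":0,"z":0,"wx":0,"wy":0,"wz":-3},{"jaw":3,"x":-0.05,"y":-0.2,"z":0,"wx":0,"wy":0,"wz":0},{"jaw":3,"x":-0.05,"y":-0.2,"z":0,"wx":0,"wy":0,"wz":0},{"jaw":3,"x":-0.05,"y":-0.2,"z":0,"wx":0,"wy":0,"wz":0},{"jaw":3,"x":0,"y":0,"z":0,"wx":0,"wy":0,"wz":0}]' 60; python3 dooryaw.py
```

```text
clock: 19.45
position: [0.4997, 0.2304, 0.1246]
eef_rot: [0.979, 0.203, 0.0, -0.0]
force: [-0.7, -0.6, -0.7]
opening: 0.0301
door 12580 [0.5327 0.2286 0.1471] ((523.1895141601562, 227.25204467773438), (124.68118286132812, 12.640515327453613), 5.613620281219482)
wz 7.43 then shift [-0.82  2.92 -7.55]
yaw 23.43 tilt [0.   0.03] shift now [-1.19  2.79 -7.55] pos [0.4998 0.2303 0.1246] F [0.2 0.6 0.8] open 0.0299 t 19.55
```

```bash
python3 -m inch '[{"jaw":3,"x":0,"y":0.3,"z":0,"wx":0,"wy":0,"wz":0},{"jaw":3,"x":0,"y":0,"z":-2.5,"wx":0,"wy":0,"wz":0},{"jaw":3,"x":0,"y":0,"z":-4,"wx":0,"wy":0,"wz":0},{"jaw":2,"x":0,"y":0,"z":-3,"wx":0,"wy":0,"wz":0},{"jaw":0,"x":0,"y":0,"z":0,"wx":0,"wy":0,"wz":0}]' 60; python3 dooryaw.py; python3 - <<'E'
from push import *
np.set_printoptions(precision=2,suppress=True)
Y=23.4; y=np.radians(Y); X=np.array([[np.cos(y),np.sin(y)],[np.sin(y),-np.cos(y)]])
g=c(np.radians(6),.10,.02,Y); print(g); go([*g,.115],Y)
prev=g
for t in [6,12,18,24,30,36,42,48,54,60,66,72,78,84,88,90,92,94,96]:
    q=c(np.radians(t),.10,0,Y); print(t,np.round(q,4),(X@(q-prev))*100); prev=q
E
```

```text
clock: 20.18
position: [0.5026, 0.2277, 0.2218]
eef_rot: [0.979, 0.203, 0.002, -0.0]
force: [0.2, 0.3, -0.4]
opening: 0.0028
door 3952 [0.5346 0.2281 0.1472] ((527.2659301757812, 227.0929412841797), (116.57186889648438, 12.445324897766113), 6.057106018066406)
wz 7.43 then shift [-0.85  2.59  1.92]
yaw 23.43 tilt [-0.    0.03] shift now [-1.18  2.46  1.92] pos [0.501  0.2273 0.2192] F [-0.6 -0.3 -0.8] open -0.0 t 20.27
[0.49 0.27]
wz 0.03 then shift [ 0.96 -3.85 10.42]
yaw 23.43 tilt [-0.    0.03] shift now [ 0.96 -3.85 10.42] pos [0.5  0.23 0.22] F [-0.6 -0.3 -0.8] open -0.0 t 20.27
6 [0.5  0.25] [-0.6   1.91]
12 [0.5  0.24] [-0.51  1.03]
18 [0.5  0.22] [-0.39  1.09]
24 [0.5  0.21] [-0.27  1.12]
30 [0.5 0.2] [-0.16  0.95]
36 [0.5  0.19] [-0.07  0.98]
42 [0.51 0.18] [0.03 1.01]
48 [0.51 0.18] [0.14 1.02]
54 [0.52 0.17] [0.25 1.02]
60 [0.53 0.16] [0.36 1.  ]
66 [0.54 0.15] [0.48 0.97]
72 [0.54 0.15] [0.59 0.93]
78 [0.55 0.14] [0.7  0.87]
84 [0.57 0.14] [0.81 0.8 ]
88 [0.57 0.13] [0.6  0.49]
90 [0.58 0.13] [0.31 0.23]
92 [0.58 0.13] [0.32 0.22]
94 [0.58 0.13] [0.33 0.2 ]
96 [0.59 0.13] [0.34 0.19]
```

```bash
python3 -m inch '[{"jaw":0,"x":0.5,"y":-2,"z":0,"wx":0,"wy":0,"wz":0},{"jaw":0,"x":0.5,"y":-2,"z":0,"wx":0,"wy":0,"wz":0},{"jaw":0,"x":0,"y":0,"z":0,"wx":0,"wy":0,"wz":0},{"jaw":0,"x":0,"y":0,"z":4,"wx":0,"wy":0,"wz":0},{"jaw":0,"x":0,"y":0,"z":4,"wx":0,"wy":0,"wz":0},{"jaw":0,"x":0,"y":0,"z":2.4,"wx":0,"wy":0,"wz":0},{"jaw":0,"x":0,"y":0,"z":0,"wx":0,"wy":0,"wz":0}]' 60; python3 - <<'E'
from push import *
g=c(np.radians(6),.10,.0,23.4); go([*g,.115],23.4); print(env.observe()["joint_pos"])
E
```

```text
clock: 21.15
position: [0.4928, 0.2678, 0.1138]
eef_rot: [0.979, 0.203, -0.002, 0.0]
force: [0.6, -0.1, 0.6]
opening: 0.0001
wz 0.05 then shift [-0.49  2.1  -0.12]
yaw 23.45 tilt [-0.21 -0.06] shift now [-0.49  2.1  -0.12] pos [0.4928 0.2678 0.1138] F [ 0.6 -0.1  0.6] open 0.0001 t 21.15
[ 3.67193528e-01  4.51415565e-01 -2.39076364e-01  8.84012898e-01
  3.48952450e-04  3.09945408e+00]
```

Now I'll swing it in gentle steps, following the arc.

```bash
python3 -m inch '[{"jaw":0,"x":-0.25,"y":0.7,"z":0,"wx":0,"wy":0,"wz":0},{"jaw":0,"x":-0.25,"y":0.7,"z":0,"wx":0,"wy":0,"wz":0},{"jaw":0,"x":0,"y":0.5,"z":0,"wx":0,"wy":0,"wz":0},{"jaw":0,"x":-0.25,"y":0.5,"z":0,"wx":0,"wy":0,"wz":0},{"jaw":0,"x":-0.25,"y":0.5,"z":0,"wx":0,"wy":0,"wz":0},{"jaw":0,"x":-0.2,"y":0.55,"z":0,"wx":0,"wy":0,"wz":0},{"jaw":0,"x":-0.2,"y":0.55,"z":0,"wx":0,"wy":0,"wz":0},{"jaw":0,"x":-0.15,"y":0.55,"z":0,"wx":0,"wy":0,"wz":0}]' 60
python3 dooryaw.py
```

```text
clock: 22.15
position: [0.4982, 0.2199, 0.1155]
eef_rot: [0.979, 0.203, 0.0, -0.0]
force: [-0.7, 0.8, -0.2]
opening: 0.0001
door 11041 [0.5512 0.217  0.1475] ((546.035400390625, 214.70181274414062), (84.92774963378906, 12.574374198913574), 19.625341415405273)
wz 7.4 then shift [-0.38  1.94 -8.45]
yaw 23.4 tilt [0.   0.02] shift now [-0.63  1.87 -8.45] pos [0.4983 0.2197 0.1155] F [0.3 0.4 0.8] open 0.0001 t 22.25
```

```bash
python3 -m inch '[{"jaw":0,"x":-0.15,"y":0.7,"z":0,"wx":0,"wy":0,"wz":0},{"jaw":0,"x":-0.15,"y":0.75,"z":0,"wx":0,"wy":0,"wz":0},{"jaw":0,"x":-0.1,"y":0.75,"z":0,"wx":0,"wy":0,"wz":0},{"jaw":0,"x":-0.05,"y":0.75,"z":0,"wx":0,"wy":0,"wz":0},{"jaw":0,"x":0,"y":0.75,"z":0,"wx":0,"wy":0,"wz":0},{"jaw":0,"x":0.05,"y":0.75,"z":0,"wx":0,"wy":0,"wz":0},{"jaw":0,"x":0.1,"y":0.75,"z":0,"wx":0,"wy":0,"wz":0},{"jaw":0,"x":0.15,"y":0.75,"z":0,"wx":0,"wy":0,"wz":0}]' 60; python3 -m inch '[{"jaw":0,"x":0.2,"y":0.75,"z":0,"wx":0,"wy":0,"wz":0},{"jaw":0,"x":0.25,"y":0.75,"z":0,"wx":0,"wy":0,"wz":0},{"jaw":0,"x":0.3,"y":0.7,"z":0,"wx":0,"wy":0,"wz":0},{"jaw":0,"x":0.35,"y":0.7,"z":0,"wx":0,"wy":0,"wz":0}]' 60
python3 dooryaw.py;  python3 - <<'E'
from push import *
P=env.observe()["position"][:2]
for t in range(50,80,3): print(t, np.round(c(np.radians(t),.1,0,23.4),4),end=" ")
E
```

```text
clock: 23.25
position: [0.5208, 0.1647, 0.1155]
eef_rot: [0.979, 0.203, 0.0, -0.0]
force: [-0.6, 0.6, -0.6]
opening: -0.0
clock: 23.75
position: [0.5425, 0.1425, 0.1155]
eef_rot: [0.979, 0.203, 0.0, -0.0]
force: [-0.2, 0.3, -0.8]
opening: 0.0001
door 14774 [0.5779 0.1736 0.1476] ((573.8136596679688, 164.80355834960938), (120.15316009521484, 12.90906810760498), 69.23343658447266)
wz 7.4 then shift [-2.53 -6.73 -8.45]
yaw 23.4 tilt [0.03 0.03] shift now [-1.64 -7.   -8.45] pos [0.5429 0.1424 0.1155] F [-0.3 -0.3  0.2] open 0.0002 t 23.85
50 [0.5159 0.1728] 53 [0.5191 0.1686] 56 [0.5226 0.1646] 59 [0.5263 0.1607] 62 [0.5302 0.1571] 65 [0.5344 0.1536] 68 [0.5387 0.1503] 71 [0.5433 0.1472] 74 [0.5482 0.1444] 77 [0.5531 0.1418]
```

```bash
python3 -m inch '[{"jaw":0,"x":0.4,"y":0.45,"z":0,"wx":0,"wy":0,"wz":0},{"jaw":0,"x":0.45,"y":0.4,"z":0,"wx":0,"wy":0,"wz":0},{"jaw":0,"x":0.45,"y":0.4,"z":0,"wx":0,"wy":0,"wz":0},{"jaw":0,"x":0.4,"y":0.35,"z":0,"wx":0,"wy":0,"wz":0},{"jaw":0,"x":0.35,"y":0.25,"z":0,"wx":0,"wy":0,"wz":0},{"jaw":0,"x":0.3,"y":0.2,"z":0,"wx":0,"wy":0,"wz":0},{"jaw":0,"x":0.2,"y":0.1,"z":0,"wx":0,"wy":0,"wz":0}]' 60
python3 dooryaw.py
```

```text
clock: 24.72
position: [0.5742, 0.1332, 0.1155]
eef_rot: [0.979, 0.203, 0.0, -0.0]
force: [-0.9, 0.5, -0.1]
opening: 0.0001
door 15393 [0.5966 0.1632 0.1473] ((595.191162109375, 156.46713256835938), (128.0531005859375, 13.217862129211426), 86.56391906738281)
wz 7.44 then shift [-5.3  -8.46 -8.45]
yaw 23.44 tilt [0.01 0.03] shift now [-4.16 -9.08 -8.45] pos [0.5742 0.1333 0.1155] F [-0.2  0.4 -0.2] open 0.0003 t 24.82
```

```bash
python3 -m inch '[{"jaw":0,"x":0.29,"y":0.09,"z":0,"wx":0,"wy":0,"wz":0},{"jaw":0,"x":0.29,"y":0.09,"z":0,"wx":0,"wy":0,"wz":0},{"jaw":0,"x":0.29,"y":0.09,"z":0,"wx":0,"wy":0,"wz":0},{"jaw":0,"x":0.2,"y":0.06,"z":0,"wx":0,"wy":0,"wz":0},{"jaw":0,"x":0.1,"y":0.03,"z":0,"wx":0,"wy":0,"wz":0},{"jaw":0,"x":0,"y":0,"z":0,"wx":0,"wy":0,"wz":0}]' 60
python3 dooryaw.py
```

```text
clock: 25.58
position: [0.5863, 0.1347, 0.1155]
eef_rot: [0.979, 0.203, 0.0, -0.0]
force: [-0.2, -0.2, -0.1]
opening: 0.0
wz 7.44 then shift [-6.48 -8.66 -8.45]
yaw 23.44 tilt [-0.    0.03] shift now [-5.3  -9.43 -8.45] pos [0.5861 0.1347 0.1155] F [0.1 0.2 0.2] open 0.0001 t 25.68
```

```bash
python3 -m inch '[{"jaw":0,"x":0.1,"y":0.03,"z":0,"wx":0,"wy":0,"wz":0},{"jaw":0,"x":0.1,"y":0.03,"z":0,"wx":0,"wy":0,"wz":0},{"jaw":0,"x":0.08,"y":0.02,"z":0,"wx":0,"wy":0,"wz":0},{"jaw":0,"x":0,"y":0,"z":0,"wx":0,"wy":0,"wz":0}]' 60
python3 - <<'E'
from h import *
p=env.read_camera("wrist"); save(p,"w8")
m=np.zeros((480,640),bool);h=cv2.cvtColor(p["pixels"],cv2.COLOR_RGB2HSV);m=(h[...,0]>100)&(h[...,0]<125)&(h[...,1]>120)
k=cloud(p,m);k=k[(k[:,2]>.144)&(k[:,2]<.155)];print(len(k),cv2.minAreaRect((k[:,:2]*1000).astype(np.float32)))
E
```

```text
clock: 26.18
position: [0.5892, 0.135, 0.1155]
eef_rot: [0.979, 0.203, 0.0, -0.0]
force: [0.3, 0.1, -0.5]
opening: 0.0001
15084 ((606.9354858398438, 156.69293212890625), (12.97077751159668, 127.28050231933594), 4.98519229888916)
```

View pics/w8.png

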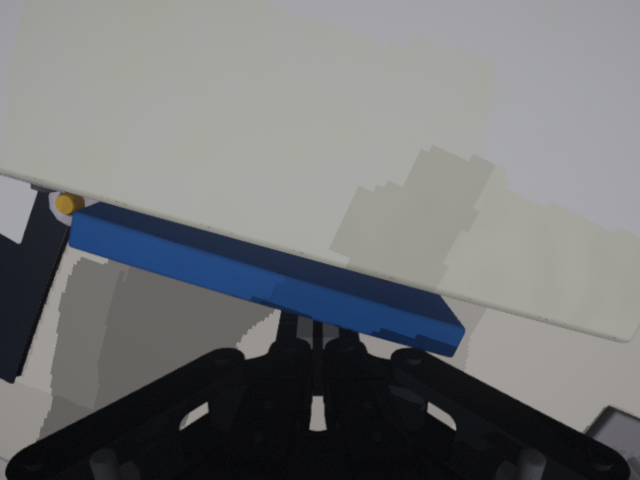

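Image 11 (wrist) shows the door nearly parallel to the cabinet front (rail from (70,235) to (460,340)), at about 95° yaw against roughly 96.4° closed. I'll continue in small steps until I feel the seal.

```bash
for i in 1; do python3 -m inch '[{"jaw":0,"x":0.08,"y":0.02,"z":0,"wx":0,"wy":0,"wz":0},{"jaw":0,"x":0.07,"y":0.02,"z":0,"wx":0,"wy":0,"wz":0},{"jaw":0,"x":0,"y":0,"z":0,"wx":0,"wy":0,"wz":0}]' 60; done; cat > ang.py <<'E'
from h import *
F=[]
p=env.read_camera("wrist")
h=cv2.cvtColor(p["pixels"],cv2.COLOR_RGB2HSV);m=(h[...,0]>100)&(h[...,0]<125)&(h[...,1]>120)
k=cloud(p,m);k=k[(k[:,2]>.144)&(k[:,2]<.155)];r=cv2.minAreaRect((k[:,:2]*1000).astype(np.float32));print(np.round(r[0],2),np.round(r[1],1),round(r[2],2))
for i in range(4): F.append(env.observe()["force"]); env.read_camera("wrist")
print(np.mean(F,0).round(2), env.observe()["clock"])
E
python3 ang.py; python3 -m inch '[{"jaw":0,"x":0.05,"y":0.02,"z":0,"wx":0,"wy":0,"wz":0},{"jaw":0,"x":0,"y":0,"z":0,"wx":0,"wy":0,"wz":0}]' 60;python3 ang.py
```

```text
clock: 26.6
position: [0.5907, 0.1353, 0.1155]
eef_rot: [0.979, 0.203, 0.0, -0.0]
force: [-0.9, 0.7, 0.2]
opening: -0.0001
[608.1  156.62] [ 13.1 128.2] 5.8
[ 0.27  0.21 -0.  ] 26.85
clock: 27.1
position: [0.5912, 0.1353, 0.1155]
eef_rot: [0.979, 0.203, 0.0, -0.0]
force: [0.9, -0.5, -0.3]
opening: 0.0002
[608.17 157.29] [ 13.5 128. ] 5.99
[-0.21  0.02  0.24] 27.35
```

```bash
for i in 1; do python3 -m inch '[{"jaw":0,"x":0.05,"y":0.02,"z":0,"wx":0,"wy":0,"wz":0},{"jaw":0,"x":0,"y":0,"z":0,"wx":0,"wy":0,"wz":0}]' 60 >/dev/null;python3 ang.py; python3 -m inch '[{"jaw":0,"x":0.05,"y":0.02,"z":0,"wx":0,"wy":0,"wz":0},{"jaw":0,"x":0,"y":0,"z":0,"wx":0,"wy":0,"wz":0}]' 60 >/dev/null;python3 ang.py; done
```

```text
[608.84 157.24] [ 13.  127.9] 6.47
[-0.01  0.35  0.26] 27.85
[609.21 157.04] [ 12.9 128. ] 6.74
[0.15 0.04 0.18] 28.35
```

```bash
python3 -m inch '[{"jaw":0,"x":0.06,"y":0.02,"z":0,"wx":0,"wy":0,"wz":0},{"jaw":0,"x":0,"y":0,"z":0,"wx":0,"wy":0,"wz":0}]' 60 >/dev/null;python3 ang.py; python3 -m inch '[{"jaw":0,"x":0.05,"y":0.02,"z":0,"wx":0,"wy":0,"wz":0},{"jaw":0,"x":0,"y":0,"z":0,"wx":0,"wy":0,"wz":0}]' 60 >/dev/null;python3 ang.py
```

```text
[609.83 157.41] [ 12.9 127.8] 7.44
[ 0.12  0.41 -0.28] 28.85
[609.95 157.3 ] [ 13.3 127.6] 7.42
[-0.92 -0.5   0.13] 29.35
```

```bash
python3 -m inch '[{"jaw":0,"x":0.05,"y":0.02,"z":0,"wx":0,"wy":0,"wz":0},{"jaw":0,"x":0,"y":0,"z":0,"wx":0,"wy":0,"wz":0}]' 60 >/dev/null;python3 ang.py; python3 -m inch '[{"jaw":0,"x":0.05,"y":0.02,"z":0,"wx":0,"wy":0,"wz":0},{"jaw":0,"x":0,"y":0,"z":0,"wx":0,"wy":0,"wz":0}]' 60 >/dev/null;python3 ang.py
```

```text
[607.67 156.82] [ 18.3 127.4] 7.59
[-0.84 -0.15  0.01] 29.85
[609.85 157.31] [ 13.9 128.1] 7.97
[-1.61  0.14 -1.2 ] 30.35
```

The seal is now giving (1.6 N, rising about 1.5 N/mm). I'll back off slowly, clear the arm and check the result.

```bash
python3 -m inch '[{"jaw":0,"x":-0.1,"y":-0.03,"z":0,"wx":0,"wy":0,"wz":0},{"jaw":0,"x":-0.2,"y":-0.06,"z":0,"wx":0,"wy":0,"wz":0},{"jaw":0,"x":-1,"y":-0.3,"z":0,"wx":0,"wy":0,"wz":0},{"jaw":0,"x":-3,"y":-0.9,"z":0,"wx":0,"wy":0,"wz":0},{"jaw":0,"x":-4,"y":-1,"z":-1,"wx":0,"wy":0,"wz":0},{"jaw":0,"x":-2,"y":0,"z":-3,"wx":0,"wy":0,"wz":0},{"jaw":0,"x":0,"y":0,"z":-3,"wx":0,"wy":0,"wz":0},{"jaw":0,"x":0,"y":0,"z":0,"wx":0,"wy":0,"wz":0}]' 60; python3 ang.py
python3 - <<'E'
from h import *
np.set_printoptions(precision=4,suppress=True)
p=env.read_camera("wrist"); save(p,"w9")
# cabinet top front edge from white/top depth cloud
c=cloud(p,p["depth"]>0); k=(c[:,2]>.160)&(c[:,2]<.170); q=c[k]
E=np.array([(y,q[np.abs(q[:,1]-y)<.002,0].min()) for y in np.arange(.08,.27,.006) if (np.abs(q[:,1]-y)<.002).sum()>5])
if len(E)>5:
    f=np.polyfit(E[:,0],E[:,1],1);g=np.abs(E[:,1]-np.polyval(f,E[:,0]))<.002;f=np.polyfit(E[g,0],E[g,1],1) if g.sum()>4 else f
    print("cabinet edge yaw",-np.degrees(np.arctan(f[0])),g.sum(),len(g))
t=env.read_camera("top")
for n in("timer","beaker","sample_cup","reagent"):
    for s in env.tip_of(t,n)[:1]: print(n,round(s["score"],2),np.round(s["location"]))
E
```

```text
clock: 31.35
position: [0.4919, 0.1154, 0.1878]
eef_rot: [0.979, 0.203, 0.002, 0.0]
force: [0.1, 0.4, -0.9]
opening: -0.0002
[611.68 137.8 ] [12.5 88.8] 7.44
[ 0.46  0.05 -0.07] 31.6
timer 0.9 [467. 262.]
beaker 0.66 [158. 200.]
sample_cup 0.7 [464. 262.]
reagent 0.74 [450. 214.]
```

View pics/w9.png

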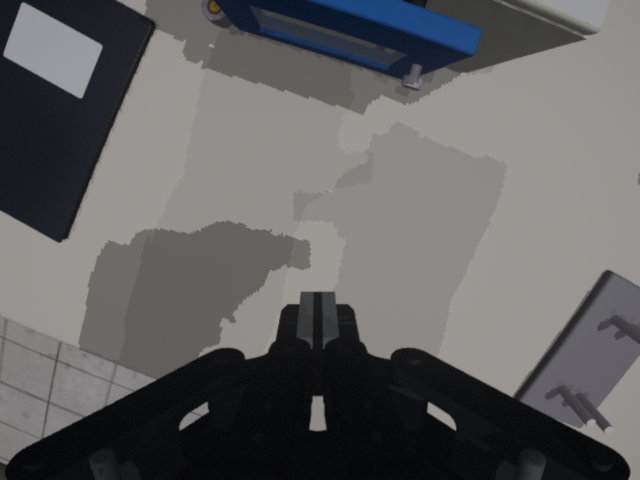

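Image 12 (wrist) shows the door shut along the front at the top, with the arm well clear and the rack empty at right. Handing in.

```bash
python3 -c "
from station import env
print(env.observe()['clock']); print(env.sign_off())"
```

```text
31.9
the job is handed in; nothing more can be done
None
```

The door is on both hinge pins, swung shut against the seal and let go; I handed the job in at 31.9 s. I lifted it from the rack, lowered both knuckles onto the pins and released it. I then nudged it fully open and pushed it shut from outside with the closed fingers.

**What the last checks showed**
- **Seating:** there was no contact force on the way down. At exactly the expected seated height the upward push rose to about 6 N (roughly 8 N above the hanging load), and the pin tip stood out of the upper knuckle.
- **Shutting:** the seal was felt at 1.6 N. After release the door stayed at 97.4° yaw, the angle at which it first met the seal (97.4°). The cabinet's own measured yaw is 6.4–7°, so this is shut to within about 1°.
- **After release:** the wrist force was about zero and the arm was well clear of everything.

**What deviated or disagreed**
- **Not exactly wide open when seated:** the last joint reached its range limit, so the door went on about 10° short of wide open. I swung it to wide open right after release, before shutting it.
- **Unplanned tilt:** at that limit the tool also tilted about 3° with the door in the air. I straightened it before going near the pins.
- **Sample cup not confirmed:** the last top-view detection put it on the timer at low confidence. The arm did not go near it after the start. The timer, beaker and reagent showed where they began, within the detector's scatter of a few pixels.
- **Final edge fit:** a last fit of the cabinet's edge found too little data to report.

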